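# Clamp the demo lamp with a ball knob

## Task

Stand the small round-footed lamp upright in the display clamp, between its V-shaped jaw and its cam, and let go of it. Then turn the tall ball knob clockwise (seen from above) by feel until the clamp holds the lamp snugly, with roughly 15 newtons, and never force it to 30. Let go of everything and leave the other goods where they are.

Things in the scene. Friction and masses are not known exactly. Their poses are not given: they have to be found in the camera images.
- lamp: The lamp to clamp, loose, 0.3 to 0.55 kg: round white foot 80 mm in diameter, 18 mm thick; 16 mm neck; above it an upright white tube 36 mm in diameter, from 30 to 104 mm above the underside. Origin: centre of the underside, z up. Stands on the table to the robot's right. The other lamp, taller and square-footed, is not for clamping.
- plate (a point): Middle of the display clamp at table height; its axes are the clamp's. Dark steel base plate 120 mm (x) by 250 mm (y), 8 mm thick, fixed to the table. The jaw stands at its +y end, the cam and ball knob at its -y end.
- seat (a point): Point on the plate's top, 8 mm above the table, where the centre of the lamp's underside is when its foot just touches both faces of the resting jaw; clamp axes (y towards the jaw, -y towards the knob). Before the knob is turned the foot has 4.1 to 5.5 mm of play along y, all to the -y side of this point: lower it straight in from above, 2 mm short (towards -y).
- jaw: The aluminium V jaw, 10 to 30 mm above the table, its V opening towards the cam; origin on plate when at rest, same axes. Backed by a stiff spring, it gives a few mm along +y when the lamp is pressed into it. The clamp force asked for is the force between it and the lamp.
- knob (a point): Centre of the ball knob: smooth black ball 40 mm in diameter, 135 mm above the table, on a vertical 14 mm steel spindle, 67.5 mm from the seat along -y. The point is fixed to the clamp and does not turn. The ball is slippery (friction about 0.5): gripped with 35 N across its widest part, pads level with this point, it carries 0.55 N m or more; gripped higher it slips off.
- cam_axis (a point): Fixed point on the knob's axis, 18 mm above the table, in the steel cam disc (56 mm wide, 6 mm off-centre, 11 to 25 mm high) that the knob turns. Clockwise swings it against the lamp's foot. The starting angle is unknown: 0.8 to 1.6 rad until the jaw is met, then 0.2 to 0.5 rad to snug, maybe in two grasps; the first 0.75 rad at most push the loose lamp along. It stays where left.
- feel (a point): At the knob's top (155 mm above the table). How it feels: friction alone resists with 0.14 N m; each newton of clamping adds 0.011 to 0.015 N m (about 0.2 more at 15 N). When a turning hand stops, that friction can hold back 0.14 N m of either sign, so compare with readings taken the same way (after equal small steps) while still free. Clamping rises by about 5 N per 0.1 rad.
- square_lamp: Bystander, to be left alone: taller lamp with a square foot. Origin at the centre of its underside.
- bulb_carton: Bystander, to be left alone: upright white carton 62x62x105 mm. Origin at the centre of its underside.
- flat_carton: Bystander, to be left alone: brown carton 120x80x50 mm. Origin at the centre of its underside.
- shade: Bystander, to be left alone: grey open cup-shaped lampshade 110 mm wide. Origin at the centre of its underside.
- driver: Bystander, to be left alone: screwdriver. Origin at the centre of its underside.
- collar: Bystander, to be left alone: brass ring 56 mm wide, 16 mm high. Origin at the centre of its underside.
- bulb: Bystander, to be left alone: white light bulb standing on its cap, 60 mm wide, 78 mm high. Origin at the centre of its underside.
Not all that is in view belongs to the job. Leave any blue or yellow look-alike of the lamp alone.

How it is judged:
On the way, in this order (a step that is already met when the one before it is completed fails the run):
1. the lamp stands loose in the open clamp, let go (horizontal distance between lamp and seat below 0.01 m and z of lamp in the frame of seat below 0.004 m and angle between lamp's own z axis and vertical below 0.07 rad and contact force between the fingers and lamp below 0.3 N and contact force between jaw and lamp below 5 N), for 0.2 s.
2. the clamp presses the lamp into the jaw with over 9 N (horizontal distance between lamp and seat below 0.01 m and z of lamp in the frame of seat below 0.004 m and angle between lamp's own z axis and vertical below 0.07 rad and contact force between jaw and lamp above 9 N), for 0.2 s.
At the end, for the whole second after the job is handed in: the lamp stands upright (within 4 degrees) and at rest on the clamp's plate, within 10 mm of the seat point, pressed into the jaw with 9 to 25 N (all of step 2 and contact force between jaw and lamp below 25 N and linear speed of lamp below 0.01 m/s); the robot touches nothing.
It fails at once if the lamp is pressed on the jaw with over 30 N (contact force between jaw and lamp above 30 N).
It fails at once if another article is shifted by more than 30 mm (distance of any of square_lamp, bulb_carton, flat_carton, shade, driver, collar, bulb from where it was at the start of the episode above 0.03 m).
It also fails if it takes over 72 s, if anything falls off the work surface, if the arm or the gripper's body presses on something with over 40 N, if the wrist force passes 120 N, or if a joint passes its speed limit or range.

## Robot

A 6-joint arm with a two-finger parallel gripper is mounted at the origin on the work surface. World frame = base frame: x ahead of the robot, y to its left, z up, the work surface at z = 0. Lengths are in m, angles in rad, forces in N, time in s.
With the tool pointing down it reaches from about 0.375 to 0.975 m from the base axis. Payload 3.8 kg.
Tool frame: the origin (TCP) lies midway between the tips of the shut fingers; the grasp point (between the pads) lies 19 mm behind it; z points along the fingers, y is the direction in which the jaws open and shut (so a half turn about z gives the same grasp; the last joint's range is limited). The gripper opens to 85 mm and grips with 20 to 120 N. Pads are 22 mm wide; open, the fingers measure 114 mm over their backs; the gripper's body (76 mm by 85 mm) begins 54 mm behind the grasp point. The pads swing forward as they close: fully open they stand 13 mm farther back than shut.
Start: joints at [1.086, 0.264, 1.604, -0, 1.274, -0.037], TCP at [0.292, 0.608, 0.231] pointing down, gripper open.
Joint ranges: [-2.63, 2.63], [-0.94, 2.18], [0.31, 2.57], [-1.31, 4.45], [0, 2.66], [-2.55, 2.55]. Speed limits (rad/s): [2.57, 2.57, 3.14, 3.14, 3.14, 3.14].

## Interface

Orientations are given as a rotation vector (axis times angle).
In Python, from workcell import bot gives the robot as it stands. The module is installed in compiled form; this text tells all that it offers.
- The arm moves only by the tool move_arm, never from a script. Its argument "steps" is a list of rows, each a list of 5 numbers: the shift along the tool's x, y, z in mm, then the turn about the tool's z in degrees, then the opening in per cent of the stroke, from 0 (shut) to 100 (fully open). In form: [[tx, ty, tz, turn, claw], ...]. A call has 1 to 20 rows; each row is the pose to reach, as a shift and turn from the pose commanded when the call began, along the tool's axes at that moment; what a row does not reach only later rows make up. A row lasts 1/10 s, in which the tool goes at most 50 mm and 8.59 degrees, less where a joint would pass 70% of its speed; a pose out of reach is approached as far as the arm can. A call with a gripper value outside its range is refused whole. The fingers move at their own pace and stop on an object; "newtons" is the grip in N (left out, the last holds). Time passes only in rows, so rows that repeat a pose let the fingers close. It gives the time, the measured TCP pose, the force and the opening at its end, in the units of the state.
- bot.read_state(): the state, without advancing time (a new reading comes with each control period).
- bot.read_camera(name): name is "scene" or "top" or "wrist"; returns a dict with "pixels" (384x512x3 uint8, red, green, blue), "depth" (384x512 float32, m along the optical axis (not along the pixel's ray), 0 where there is no reading), "fovy" (degrees; the focal length in pixels is half the picture's height over the tangent of half this angle, whatever the lens; pixels are square), "cx", "cy" (the principal point, pixels), "k1" (the pictures are not rectified: a ray, as slopes to the right and down, at radius r is drawn at 1 + k1 r^2 times it, then the intrinsics apply), "xyz" and "attitude" of the camera in the world. Camera axes: x right, y up, looking along -z (the intrinsics and any distortion apply to the point x, -y, -z); pixel columns grow to the right and rows downward; lengths in m; the calibration is good to about 2 mm. A picture is of the moment at which its call begins.
- bot.finish_job(): hands the job in, once; it reports no verdict.
The state is a dict: "time": time; "q": joint angles; "joint_vel": joint speeds; "joint_torque": joint torques, N m; "tool_pos": TCP position; "tcp_rot": TCP orientation; "wrist_force": force on the tool from outside, world axes, zero at the start; "torque": the same for the moment, N m; "width": opening from 0.0 (shut) to 1.0 (fully open).
Only numpy, scipy, OpenCV 4.12 (cv2) and the standard library are available. Lean on these libraries where they do the work, as an engineer would, in place of code of your own. Each camera call takes 0.05 s, during which the arm holds its last target.

## Working session

There is one attempt and no reset: what is moved stays moved. The work goes in short steps, Python scripts to look and compute and a tool call to move; the robot and the scene stay as the last step left them, time stands still between calls to the robot, and variables do not carry over. Pictures are saved under pics/ and viewed, and the job is handed in when it is done.

Besides the shell and the picture viewer there is one more tool, called in YAML: its name, and indented under it one key for each argument. move_arm: Moves the arm, as the interface text tells. Its arguments: {"type":"object","properties":{"steps":{"type":"array","items":{"type":"array","items":{"type":"number"}}},"newtons":{"type":"number"}},"required":["steps"]}

```bash
mkdir -p pics
cat > h.py <<'E'
import numpy as np, cv2
from workcell import bot
from scipy.spatial.transform import Rotation as R
def cap(n,f):
    c=bot.read_camera(n); cv2.imwrite('pics/'+f+'.png',c['pixels'][:,:,::-1]); np.save('pics/'+f+'.npy',c,allow_pickle=True); return c
def load(f): return np.load('pics/'+f+'.npy',allow_pickle=True).item()
def rot(c):
    a=np.array(c['attitude'],float)
    return a if a.shape==(3,3) else (R.from_rotvec(a).as_matrix() if a.size==3 else None)
def rays(c,uv):
    f=192/np.tan(np.radians(c['fovy'])/2)
    K=np.array([[f,0,c['cx']],[0,f,c['cy']],[0,0,1.]])
    p=cv2.undistortPoints(np.array(uv,float).reshape(-1,1,2),K,np.array([c['k1'],0,0,0.]),None).reshape(-1,2)
    d=np.c_[p[:,0],-p[:,1],-np.ones(len(p))]
    return d@rot(c).T
def onplane(c,uv,z):
    d=rays(c,uv); o=np.array(c['xyz']); return o+d*((z-o[2])/d[:,2])[:,None]
def bydepth(c,uv):
    uv=np.array(uv).reshape(-1,2); d=rays(c,uv); return np.array(c['xyz'])+d*np.array([c['depth'][int(round(v)),int(round(u))] for u,v in uv])[:,None]
E
python3 - <<'E'
from h import *
for n in('scene','top','wrist'):
    c=cap(n,n+'0'); print(n,c['fovy'],c['cx'],c['cy'],c['k1'],c['xyz'],c['attitude'])
print(bot.read_state())
E
```

```text
scene 54.158525941165514 256.8195542256592 191.49510640471576 -0.06182924726218168 [ 0.96159349 -0.45867878  0.87214393] [0.63564196 0.25138868 0.73709816]
top 45.47288634162532 250.3265073692257 192.95267488440314 -0.1485056025733595 [ 0.30187488 -0.01653202  1.41746632] [ 0.15968906 -0.17171466 -1.6628604 ]
wrist 66.97058440228281 255.04740615200984 195.67976541690612 -0.009995842285302026 [0.22666134 0.64014244 0.37337935] [-0.26194833 -0.16146934  1.11548899]
{'time': 0.15, 'q': array([ 1.08606318e+00,  2.64587062e-01,  1.60510007e+00, -1.70309759e-06,
        1.27369961e+00, -3.68477042e-02]), 'joint_vel': array([ 0.00135232, -0.0014844 , -0.00477557, -0.00111763,  0.00138128,
       -0.00044412]), 'joint_torque': array([ 3.90860669e-05, -5.15908742e+01, -3.67957592e+01, -1.59118713e-05,
        8.14685540e-03,  2.12213973e-05]), 'tool_pos': array([0.29201297, 0.60791669, 0.23022186]), 'tcp_rot': array([-6.97567684e-01, -3.06269487e+00,  2.72311321e-03]), 'wrist_force': array([-0.22150952,  0.11185131,  0.04644967]), 'torque': array([-0.06510412,  0.01503268,  0.04251899]), 'width': 1.0044640771386673}
```

View pics/scene0.png

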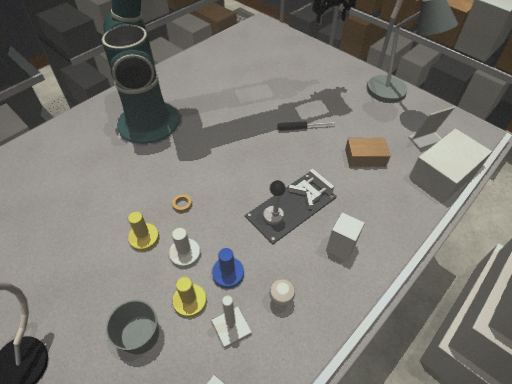

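View pics/top0.png

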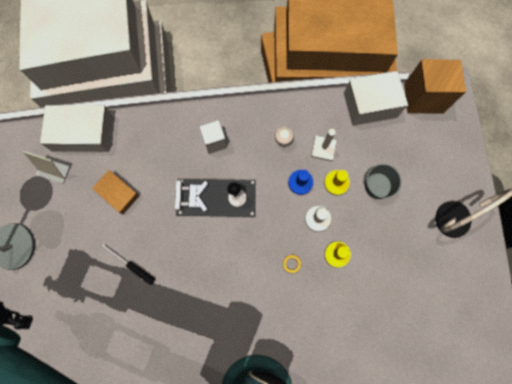

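View pics/wrist0.png

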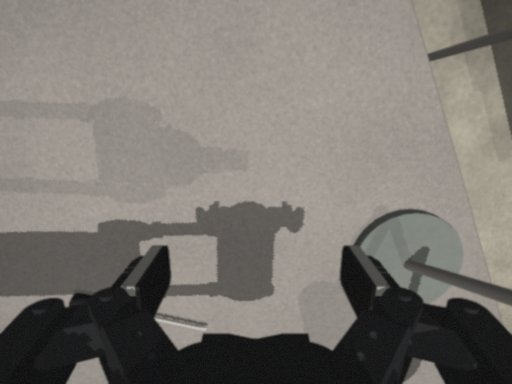

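The scene view shows the clamp at about (292,205), with its ball at (278,188). The white round-footed lamp is at (183,250), next to yellow and blue look-alikes. In the top view the lamp is at (318,218) and the clamp at (215,198). I'll measure both from crops.

Run:
```python
from h import *
a=cv2.imread('pics/top0.png'); b=cv2.imread('pics/scene0.png')
A=cv2.resize(a[165:275,165:365],None,fx=4,fy=4,interpolation=cv2.INTER_CUBIC)
B=cv2.resize(b[150:290,120:345],None,fx=3.5,fy=3.5,interpolation=cv2.INTER_CUBIC)
cv2.imwrite('pics/topz.png',A); cv2.imwrite('pics/scenez.png',B)
```

```text
(no output)
```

View pics/topz.png

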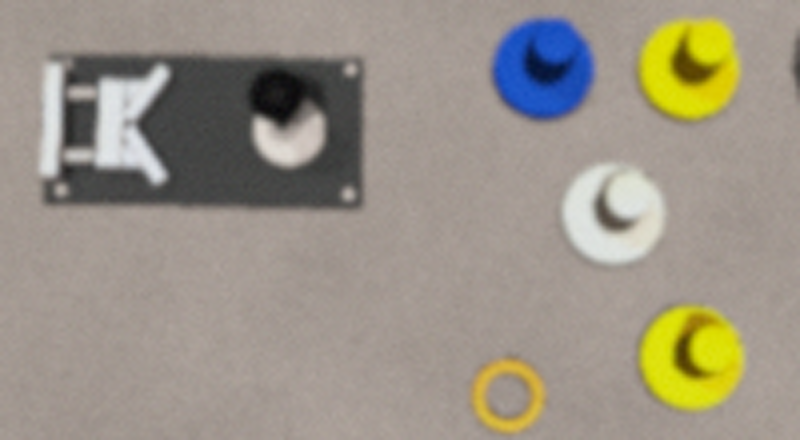

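View pics/scenez.png

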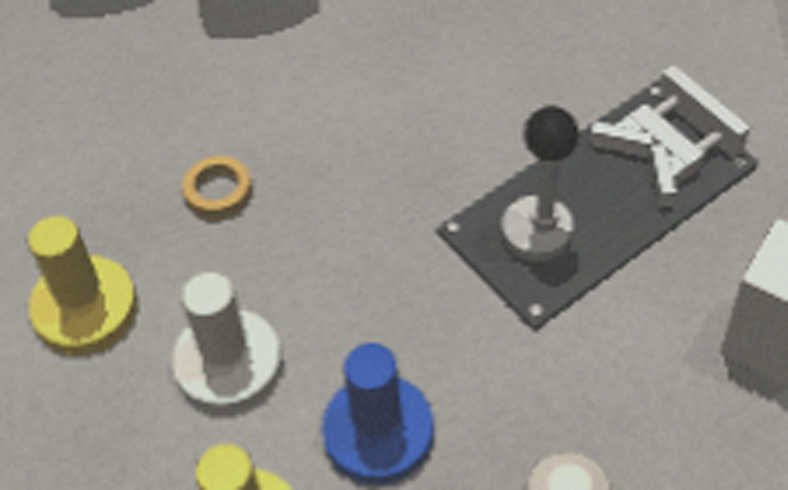

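The jaw is at the left end of the plate in the top view, and the cam and knob are at the right end. Next I'll take the lamp, plate and ball positions.

Run:
```python
from h import *
def big(m):
    cs,_=cv2.findContours(m,cv2.RETR_EXTERNAL,cv2.CHAIN_APPROX_NONE); return max(cs,key=cv2.contourArea)
def sub(m,x0,x1,y0,y1):
    o=np.zeros(m.shape,np.uint8); o[y0:y1,x0:x1]=m[y0:y1,x0:x1]; return o
T=load('top0'); S=load('scene0')
def fit_circle(P):
    A=np.c_[2*P[:,:2],np.ones(len(P))]; s=np.linalg.lstsq(A,(P[:,:2]**2).sum(1),rcond=None)[0]; return s[:2],np.sqrt(s[2]+s[:2]@s[:2])
for c,nm,box,kb in((T,'top',(300,337,200,236),(222,247,177,200)),(S,'scene',(165,204,222,268),(265,290,176,200))):
    p=c['pixels'].astype(int); 
    hsv=cv2.cvtColor(c['pixels'],cv2.COLOR_RGB2HSV)
    # lamp white
    m=sub(((p.min(2)>175)|((p[:,:,1]>p[:,:,0]+2)&(p.min(2)>120))).astype(np.uint8),*box)
    m=sub((p[:,:,1]>=p[:,:,0]).astype(np.uint8)*(p.min(2)>110).astype(np.uint8),*box) if 0 else m
    k=big(m).reshape(-1,2); print(nm,'lamp px',k.min(0),k.max(0),len(k))
    P=onplane(c,k,0.018 if nm=='top' else .018)
    hull=cv2.convexHull(k).reshape(-1,2); 
    print(' foot circ',fit_circle(onplane(c,hull,.016)))
    mk=sub((p.max(2)<38).astype(np.uint8),*kb); b=big(mk); print(' ball',cv2.minEnclosingCircle(b),cv2.contourArea(b))
    d=c['depth']; 
# plate mask top
p=T['pixels'].astype(int)
m=sub((p.max(2)<95).astype(np.uint8),165,265,170,225); m=cv2.morphologyEx(m,cv2.MORPH_CLOSE,np.ones((9,9)))
k=big(m); r=cv2.minAreaRect(k); bx=cv2.boxPoints(r); W=onplane(T,bx,.008); print(bx,W,np.linalg.norm(np.diff(W,axis=0),axis=1),W.mean(0))
W=W[:,:2]
p=S['pixels'].astype(int)
# zooms in scene of plate corners (from zoom view /3.5 + offset)
uv=np.array([[438,231],[536,328],[757,163],[668,72]])/3.5+[120,150]
print('scene corners',onplane(S,uv,.008))
sc=np.array([[61,190],[348,194],[351,69],[64,66]])/4.+[165,165]; print('top screws',onplane(T,sc,.009))
sc=np.array([[452,228],[536,310],[741,161],[656,91]])/3.5+[120,150]; print('scene screws',onplane(S,sc,.009))
# top depth points
D=T['depth']; 
vv,uu=np.mgrid[170:240,165:340]; P=bydepth(T,np.c_[uu.ravel(),vv.ravel()])
for nm,lo,hi,x in(('tubetop',.095,.115,None),('ball',.12,.165,None)):
    q=P[(P[:,2]>lo)&(P[:,2]<hi)]; print(nm,len(q)); 
    L=(q[:,:2]); print(np.c_[q][:: max(1,len(q)//15)])
```

```text
top lamp px [306 206] [330 230] 71
 foot circ (array([ 0.49762838, -0.24286155]), np.float64(0.038810804391672435))
 ball ((235.8125, 188.5), 8.202853202819824) 111.0
scene lamp px [170 239] [199 264] 117
 foot circ (array([ 0.49743413, -0.2417069 ]), np.float64(0.0388777004152678))Traceback (most recent call last):
  File "<stdin>", line 19, in <module>
  File "<stdin>", line 3, in big
ValueError: max() iterable argument is empty
```

```bash
cat > m.py <<'E'
from h import *
def big(m):
    cs,_=cv2.findContours(m,cv2.RETR_EXTERNAL,cv2.CHAIN_APPROX_NONE); return max(cs,key=cv2.contourArea)
def sub(m,x0,x1,y0,y1):
    o=np.zeros(m.shape,np.uint8); o[y0:y1,x0:x1]=m[y0:y1,x0:x1]; return o
E
python3 - <<'E'
from m import *
T=load('top0'); S=load('scene0')
for c,kb in((T,(222,247,177,197)),(S,(265,290,176,199))):
    p=c['pixels'].astype(int); x0,x1,y0,y1=kb; print(p[y0:y1,(x0+x1)//2].max(1))
    mk=sub((p.max(2)<48).astype(np.uint8),*kb); b=big(mk); (u,v),r=cv2.minEnclosingCircle(b); print(u,v,r,cv2.contourArea(b),cv2.boundingRect(b)); print(onplane(c,[[u,v]],.135))
p=T['pixels'].astype(int)
m=sub((p.max(2)<95).astype(np.uint8),165,265,170,225); m=cv2.morphologyEx(m,cv2.MORPH_CLOSE,np.ones((9,9)))
k=big(m); r=cv2.minAreaRect(k); bx=cv2.boxPoints(r); W=onplane(T,bx,.008); print(bx,W,np.linalg.norm(np.diff(W,axis=0),axis=1),W.mean(0))
uv=np.array([[438,231],[536,328],[757,163],[668,72]])/3.5+[120,150]
W=onplane(S,uv,.008);print('scene corners',W,W.mean(0),np.linalg.norm(np.diff(W,axis=0),axis=1))
sc=np.array([[61,190],[348,194],[351,69],[64,66]])/4.+[165,165]; W=onplane(T,sc,.009);print('top screws',W,W.mean(0))
sc=np.array([[452,228],[536,310],[741,161],[656,91]])/3.5+[120,150]; W=onplane(S,sc,.009);print('scene screws',W,W.mean(0))
E
```

```text
[162 143 117  78  63  38  25  18  22  25  30  32  30  30  21  11  18  27
  58  96]
236.0 188.5 9.12424373626709 136.5 (227, 182, 19, 14)
[[ 5.88958613e-01 -1.14870483e-04  1.35000000e-01]]
[159 162 158 157  84  56  58  58  64  67  63  59  55  52  53  45  50  52
  51  49  85  83  83]
280.0 194.0 2.2361679077148438 3.0 (278, 192, 5, 4)
[[ 0.60842955 -0.00315424  0.135     ]]
[[176.9216  214.99846]
 [177.64182 178.26747]
 [254.69064 179.77824]
 [253.97043 216.50923]] [[ 0.55122473  0.19332483  0.008     ]
 [ 0.66899104  0.18328043  0.008     ]
 [ 0.63968248 -0.05993486  0.008     ]
 [ 0.52297636 -0.0459281   0.008     ]] [0.11819388 0.24497483 0.11754364] [0.59571865 0.06768558 0.008     ]
scene corners [[ 0.52933271 -0.05027084  0.008     ]
 [ 0.64530486 -0.06177069  0.008     ]
 [ 0.67187931  0.18217486  0.008     ]
 [ 0.55524008  0.20942197  0.008     ]] [0.60043924 0.06988883 0.008     ] [0.11654091 0.24538874 0.11977944]
top screws [[ 0.55793168  0.18220159  0.009     ]
 [ 0.5328581  -0.04074871  0.009     ]
 [ 0.63206091 -0.05300057  0.009     ]
 [ 0.65711529  0.17313598  0.009     ]] [0.5949915  0.06539707 0.009     ]
scene screws [[ 0.53581113 -0.04094467  0.009     ]
 [ 0.63504955 -0.05056483  0.009     ]
 [ 0.66133009  0.17384033  0.009     ]
 [ 0.56198453  0.18420853  0.009     ]] [0.59854382 0.06663484 0.009     ]
```

```bash
cat >> h.py <<'E'
def pose():
    s=bot.read_state(); return np.array(s['tool_pos']),R.from_rotvec(s['tcp_rot']).as_matrix(),s
def yawof(Rm): return np.degrees(np.arctan2(Rm[1,0],Rm[0,0]))
def plan(target,yaw=None):
    p,Rm,s=pose(); d=Rm.T@(np.array(target)-p)*1000
    t=0
    if yaw is not None:
        t=-((yaw-yawof(Rm)+180)%360-180)   # tool z down: +turn = clockwise = yaw falls
    print('shift mm',d.round(1),'turn',round(t,2),'q6',round(s['q'][5],2)); return d,t
E
python3 - <<'E'
from h import *
p,Rm,s=pose(); print(Rm.round(3),yawof(Rm))
c=load('wrist0'); print('cam in tool',Rm.T@(np.array(c['xyz'])-p), 'look dir in tool',Rm.T@(rot(c)@[0,0,-1]),Rm.T@(rot(c)@[1,0,0]))
# desired: tool x along clamp +y or -y
u=np.array([.112,.994]); print('yaw of clamp y',np.degrees(np.arctan2(u[1],u[0])))
plan([.55,.07,.33],np.degrees(np.arctan2(u[1],u[0])))
plan([.55,.07,.33],np.degrees(np.arctan2(-u[1],-u[0])))
E
```

```text
[[-0.901  0.433 -0.001]
 [ 0.433  0.901 -0.002]
 [ 0.    -0.002 -1.   ]] 154.3380800443988
cam in tool [ 0.07287059  0.00048932 -0.1431539 ] look dir in tool [-2.87792935e-01 -7.55704729e-04  9.57692359e-01] [5.14703420e-04 9.99999422e-01 9.43760584e-04]
yaw of clamp y 83.57125225117015
shift mm [-465.5 -373.3  -99.1] turn 70.77 q6 -0.04
shift mm [-465.5 -373.3  -99.1] turn -109.23 q6 -0.04
```

Run:
```python
from h import *
plan([.60,.09,.29],83.6)
```

```text
shift mm [-501.9 -333.6  -59.2] turn 70.74 q6 -0.04
```

move_arm:
  steps:
    - [-25,-17,-30,4,100]
    - [-60,-40,-59,10,100]
    - [-100,-67,-59,18,100]
    - [-140,-93,-59,26,100]
    - [-180,-120,-59,34,100]
    - [-220,-146,-59,42,100]
    - [-260,-173,-59,50,100]
    - [-300,-200,-59,58,100]
    - [-340,-226,-59,65,100]
    - [-380,-253,-59,71,100]
    - [-420,-279,-59,71,100]
    - [-460,-306,-59,71,100]
    - [-485,-322,-59,71,100]
    - [-502,-334,-59,71,100]
    - [-502,-334,-59,71,100]
    - [-502,-334,-59,71,100]
    - [-502,-334,-59,71,100]
    - [-502,-334,-59,71,100]

```text
time: 1.95
tool_pos: [0.5996, 0.0911, 0.2903]
tcp_rot: [-2.345, -2.09, -0.0]
wrist_force: [-0.8, -0.4, 0.6]
width: 0.997
```

Run:
```python
from h import *
p,Rm,s=pose(); print(p,yawof(Rm),s['q'],s['wrist_force'],s['torque'])
c=cap('wrist','w1'); print(c['xyz'])
```

```text
[0.59962652 0.09111149 0.29031336] 83.42583270176827 [1.09588870e-01 1.04393721e-01 1.68291174e+00 2.47323261e-04
 1.35439831e+00 2.24276601e-01] [-0.78303235 -0.42576829  0.55497599] [-0.0175202  -0.04170273  0.00695207]
[0.60842698 0.16404541 0.43361003]
```

View pics/w1.png

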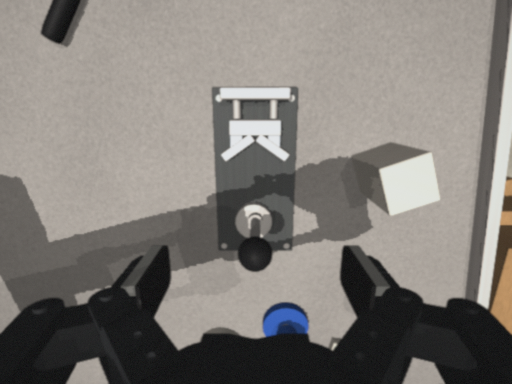

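The wrist view shows the whole clamp: the plate spans (212..298, 87..250), the V opens downward at (255,145), the ball is at (255,254) and the screws are at the corners. I'll measure those.

Run:
```python
from h import *
b=cv2.imread('pics/w1.png')
cv2.imwrite('pics/w1z.png',cv2.resize(b[78:278,190:320],None,fx=3,fy=3,interpolation=cv2.INTER_CUBIC))
```

```text
(no output)
```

View pics/w1z.png

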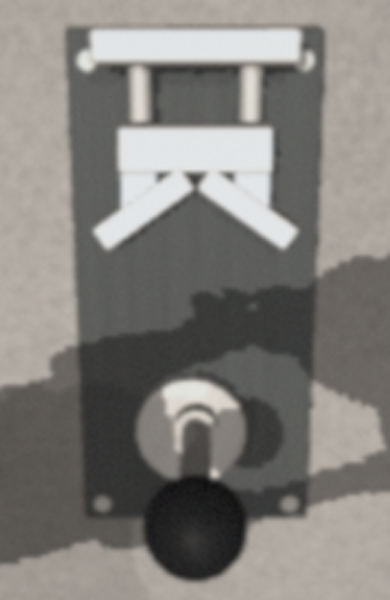

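Run:
```python
from h import *
c=load('wrist0') if 0 else load('w1')
z=lambda a: np.array(a)/3.+[190,78]-0.33
W=onplane(c,z([[86,61],[306,61],[289,504],[102,504]]),.009)[:,:2]; print('screws',W.round(4),W.mean(0),np.linalg.norm(np.diff(W,axis=0),axis=1))
y=(W[0]+W[1]-W[2]-W[3]); y/=np.linalg.norm(y); x=W[1]-W[0]+W[2]-W[3]; print('y',np.degrees(np.arctan2(*y[::-1])),'x',np.degrees(np.arctan2(*x[::-1])))
C=onplane(c,z([[68,27],[323,27],[305,517],[87,517]]),.008)[:,:2]; print('corners',C.round(4),C.mean(0),np.linalg.norm(np.diff(C,axis=0),axis=1))
V=onplane(c,z([[107,250],[195,187],[284,250],[200,186]]),.030)[:,:2]
ex=np.array([y[1],-y[0]]); M=np.array([ex,y]); m=(W.mean(0)+C.mean(0))/2
L=(V-m)@M.T; print('V local',L.round(4))
def line(a,b):
    d=b-a; d/=np.linalg.norm(d); n=np.array([d[1],-d[0]]); 
    if n[1]>0:n=-n
    return n,n@a,np.degrees(np.arctan2(d[1],d[0]))
n1,c1,a1=line(L[0],L[1]);n2,c2,a2=line(L[2],L[3]); s=np.linalg.solve([n1,n2],[c1+.04,c2+.04]); print(a1,a2,'seat local',s,'world',m+M.T@s)
b=onplane(c,z([[195,527]]),.135)[0]; r=(np.linalg.norm(onplane(c,z([[144,527]]),.135)-onplane(c,z([[247,527]]),.135)))/2
print('ball',b,r,'local',M@(b[:2]-m))
k=b[:2]+.0675*y; print('seat from ball',k)
print(bydepth(c,z([[195,527],[195,150],[195,320]])), bydepth(c,z([[150,45],[30,300]])))
```

```text
screws [[ 0.5596  0.1839]
 [ 0.6608  0.1723]
 [ 0.634  -0.0519]
 [ 0.5343 -0.0404]] [0.59716588 0.06595903] [0.1018545  0.2257757  0.10044936]
y 83.38021118305662 x -6.555189690866634
corners [[ 0.5535  0.1996]
 [ 0.6698  0.1862]
 [ 0.6421 -0.0611]
 [ 0.5249 -0.0477]] [0.59756481 0.06925089] [0.11712354 0.24891238 0.11794694]
V local [[-0.0415  0.0266]
 [-0.0004  0.0557]
 [ 0.0412  0.0267]
 [ 0.0019  0.0562]]
35.32164891848812 143.14562488820272 seat local [0.00041634 0.00727464] world [0.59861753 0.07478311]
ball [0.59006282 0.00664944 0.135     ] 0.019619344791694842 local [-0.00022688 -0.06139096]
seat from ball [0.59784423 0.07369942]
[[0.59119791 0.0163781  0.15345711]
 [0.60529098 0.13956045 0.0322318 ]
 [0.59553492 0.05502031 0.00835778]] [[5.91382263e-01 1.85599132e-01 4.25155631e-02]
 [5.12826040e-01 7.30068320e-02 1.61344353e-04]]
```

Run:
```python
from h import *
T,S,W=load('top0'),load('scene0'),load('w1')
b=[(T,np.array([278,95])/4+164.6),(S,np.array([551,133])/3.5+[120,150]-.35),(W,np.array([195,527])/3+[190,78]-.33)]
A=np.zeros((3,3));B=np.zeros(3)
for c,u in b:
    print(onplane(c,[u],.135)); d=rays(c,[u])[0]; d/=np.linalg.norm(d); Pm=np.eye(3)-np.outer(d,d); A+=Pm;B+=Pm@np.array(c['xyz'])
print(np.linalg.solve(A,B))
z=lambda a: np.array(a)/4.+164.6
# V in top
V=onplane(T,z([[155,186],[125,140],[170,72],[130,122]]),.03); print(V)
```

```text
[[0.5899369  0.00526906 0.135     ]]
[[0.58964717 0.00689072 0.135     ]]
[[0.59006282 0.00664944 0.135     ]]
[0.58995262 0.00615544 0.135223  ]
[[0.55152843 0.10778055 0.03      ]
 [0.58976275 0.1281427  0.03      ]
 [0.64013418 0.08915021 0.03      ]
 [0.60355744 0.12321688 0.03      ]]
```

Run:
```python
from h import *
plan([.499,-.225,.29],83.4)
```

```text
shift mm [-3.255e+02 -6.390e+01  3.000e-01] turn 0.03 q6 0.22
```

move_arm:
  steps:
    - [-20,-4,0,0,100]
    - [-55,-11,0,0,100]
    - [-100,-20,0,0,100]
    - [-145,-28,0,0,100]
    - [-190,-37,0,0,100]
    - [-235,-46,0,0,100]
    - [-280,-55,0,0,100]
    - [-310,-61,0,0,100]
    - [-325,-64,0,0,100]
    - [-325,-64,0,0,100]
    - [-325,-64,0,0,100]
    - [-325,-64,0,0,100]

```text
time: 3.2
tool_pos: [0.4995, -0.2238, 0.2903]
tcp_rot: [-2.345, -2.091, -0.001]
wrist_force: [0.3, 0.5, 1.2]
width: 1.002
```

Run:
```python
from m import *
p,Rm,s=pose(); print(p,yawof(Rm),s['q'][5])
c=cap('wrist','w2')
b=cv2.imread('pics/w2.png')
cv2.imwrite('pics/w2z.png',cv2.resize(b[110:270,170:350],None,fx=3.5,fy=3.5,interpolation=cv2.INTER_CUBIC))
```

```text
[ 0.49948509 -0.2238244   0.29028507] 83.4452278109906 -0.35298239268098147
```

View pics/w2.png

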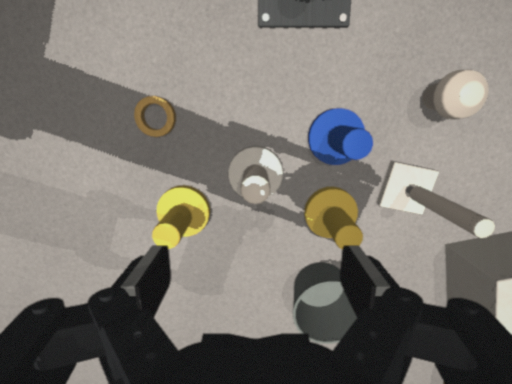

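View pics/w2z.png

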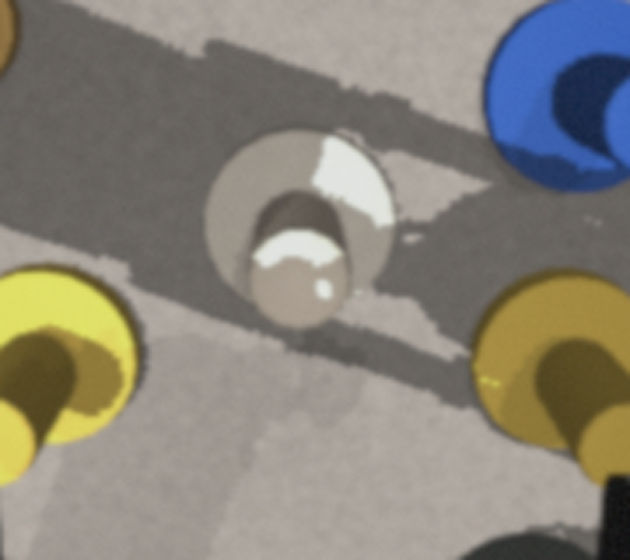

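The lamp's foot is at about (256,172) with the tube top at (255,190). A yellow lamp stands on each lower side, at (180,215) and (335,215). I'll fit circles to the foot and the tube top.

Run:
```python
from m import *
c=load('w2')
z=lambda a: np.array(a)/3.5+[170,110]-0.36
def fit(P):
    A=np.c_[2*P[:,:2],np.ones(len(P))]; s=np.linalg.lstsq(A,(P[:,:2]**2).sum(1),rcond=None)[0]; return s[:2],np.sqrt(s[2]+s[:2]@s[:2])
print('foot',fit(onplane(c,z([[205,222],[396,215],[300,129],[232,164],[367,156],[228,283],[213,255],[390,250]]),.017)))
print('tube',fit(onplane(c,z([[249,279],[349,279],[298,230],[298,328],[263,313],[333,313]]),.104)))
print(onplane(c,z([[298,279]]),.104), bydepth(c,z([[298,279],[250,180]])))
u=np.array([[180,212],[333,213],[337,136],[154,116]]); print('neigh',onplane(c,u,.018))
print(onplane(c,[[165,237],[350,236],[358,143]],.104))
```

```text
foot (array([ 0.49899259, -0.24226928]), np.float64(0.039585343438256614))
tube (array([ 0.49801147, -0.24157022]), np.float64(0.01690650916334321))
[[ 0.49780729 -0.24138598  0.104     ]] [[ 0.49782722 -0.2412128   0.10463124]
 [ 0.48035748 -0.22038625  0.01956327]]
neigh [[ 0.37799093 -0.28750835  0.018     ]
 [ 0.60923668 -0.31567744  0.018     ]
 [ 0.61916747 -0.20065541  0.018     ]
 [ 0.36857324 -0.14450506  0.018     ]]
[[ 0.38024976 -0.28955516  0.104     ]
 [ 0.60819163 -0.31437847  0.104     ]
 [ 0.6194945  -0.20081837  0.104     ]]
```

Run:
```python
from h import *
plan([.498,-.242,.073],83.4)
```

```text
shift mm [-18.3   0.6 217.3] turn 0.06 q6 -0.35
```

move_arm:
  steps:
    - [-9,0,20,0,100]
    - [-18,0.5,60,0,100]
    - [-18,0.5,105,0,100]
    - [-18,0.5,150,0,100]
    - [-18,0.5,180,0,100]
    - [-18,0.5,200,0,100]
    - [-18,0.5,212,0,100]
    - [-18,0.5,217,0,100]
    - [-18,0.5,217,0,100]
    - [-18,0.5,217,0,100]
  newtons: 40

```text
time: 4.25
tool_pos: [0.4985, -0.2436, 0.0747]
tcp_rot: [2.345, 2.088, 0.001]
wrist_force: [0.5, -1.0, 1.6]
width: 0.997
```

Run:
```python
from h import *
p,Rm,s=pose(); print(p,s['wrist_force'],s['torque'])
c=cap('wrist','w3'); plan([.498,-.242,.073],83.4)
```

```text
[ 0.49852023 -0.24363468  0.07468432] [ 0.47047247 -0.96910296  1.5592449 ] [ 0.04340238 -0.05853566 -0.01280942]
shift mm [ 1.7 -0.8  1.9] turn -0.04 q6 -0.38
```

View pics/w3.png

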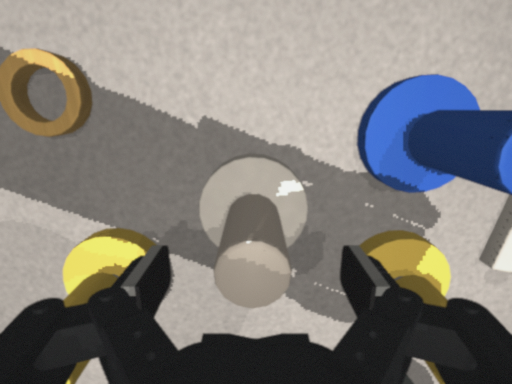

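The tube is centred between the open fingers, at (252,272) with the pads at 168 and 342. I'll close on it.

move_arm:
  steps:
    - [1.5,-0.5,1,0,80]
    - [1.5,-0.5,1,0,50]
    - [1.5,-0.5,1,0,30]
    - [1.5,-0.5,1,0,20]
    - [1.5,-0.5,1,0,20]
    - [1.5,-0.5,1,0,20]
    - [1.5,-0.5,1,0,20]
    - [1.5,-0.5,1,0,20]
  newtons: 40

```text
time: 5.1
tool_pos: [0.4974, -0.242, 0.0728]
tcp_rot: [2.346, 2.088, 0.001]
wrist_force: [0.4, 0.7, 4.7]
width: 0.409
```

Run:
```python
from h import *
p,Rm,s=pose(); print(p,yawof(Rm),s['wrist_force'],s['torque'],s['width'])
c=cap('wrist','w4')
```

```text
[ 0.49743617 -0.24195078  0.07278429] 83.34137376422001 [0.36768634 0.65380362 4.72901125] [ 0.07438364  0.15555374 -0.03306704] 0.40854321010138084
```

View pics/w4.png

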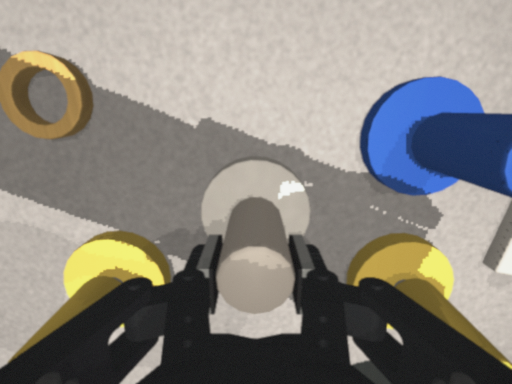

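The tube is gripped at (255,281), width 0.41, about 35 mm. I'll measure where it sits in the tool and then lift.

Run:
```python
from h import *
c=load('w4'); b=cv2.imread('pics/w4.png')
cv2.imwrite('pics/w4z.png',cv2.resize(b[140:340,180:330],None,fx=3,fy=3,interpolation=cv2.INTER_CUBIC))
print(onplane(c,[[255,281]],.104),bydepth(c,[[255,281]]),onplane(c,[[216,281],[294,281],[255,248],[255,313]],.104))
```

```text
[[ 0.49788032 -0.24164168  0.104     ]] [[ 0.49796896 -0.24086609  0.10519575]] [[ 0.48073203 -0.23963823  0.104     ]
 [ 0.51503467 -0.24366164  0.104     ]
 [ 0.49974625 -0.22560496  0.104     ]
 [ 0.49592788 -0.25842187  0.104     ]]
```

View pics/w4z.png

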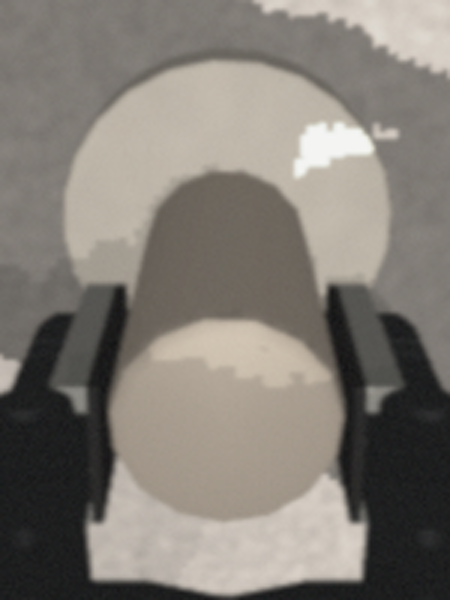

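move_arm:
  steps:
    - [0,0,-5,0,20]
    - [0,0,-15,0,20]
    - [0,0,-35,0,20]
    - [0,0,-65,0,20]
    - [0,0,-100,0,20]
    - [0,0,-135,0,20]
    - [0,0,-165,0,20]
    - [0,0,-185,0,20]
    - [0,0,-190,0,20]
    - [0,0,-190,0,20]

```text
time: 6.15
tool_pos: [0.497, -0.2418, 0.2627]
tcp_rot: [2.346, 2.088, 0.0]
wrist_force: [-0.0, -0.4, -4.8]
width: 0.41
```

Run:
```python
from h import *
p,Rm,s=pose(); print(p,yawof(Rm),s['wrist_force'],s['torque'],s['width'])
c=cap('wrist','w5');plan([.59,.055,.262],83.4)
```

```text
[ 0.49697824 -0.24177119  0.26266996] 83.34057793802563 [-0.03896367 -0.37796731 -4.78010289] [ 0.01933667  0.03147701 -0.06116179] 0.40975920977648334
shift mm [305.3  58.7  -0.7] turn -0.06 q6 -0.38
```

View pics/w5.png

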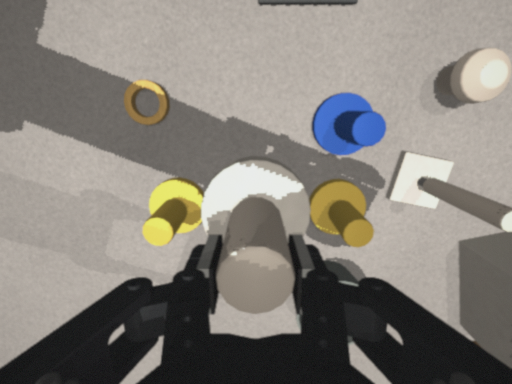

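Run:
```python
from h import *
plan([.5978,.0719,.262],83.4)
```

```text
shift mm [323.   64.5  -0.7] turn -0.06 q6 -0.38
```

move_arm:
  steps:
    - [10,2,0,0,20]
    - [30,6,0,0,20]
    - [60,12,0,0,20]
    - [95,19,0,0,20]
    - [130,26,0,0,20]
    - [165,33,0,0,20]
    - [200,40,0,0,20]
    - [235,47,0,0,20]
    - [265,53,0,0,20]
    - [290,58,0,0,20]
    - [308,61,0,0,20]
    - [318,63.5,0,0,20]
    - [323,64.5,0,0,20]
    - [323,64.5,0,0,20]
    - [323,64.5,0,0,20]
    - [323,64.5,0,0,20]

```text
time: 7.8
tool_pos: [0.5983, 0.0706, 0.2624]
tcp_rot: [2.348, 2.087, -0.0]
wrist_force: [-0.5, 0.1, -3.9]
width: 0.408
```

Run:
```python
from h import *
p,Rm,s=pose(); print(p,yawof(Rm),s['wrist_force'],s['torque'],s['width'])
c=cap('wrist','w6');cap('scene','s6');plan([.5978,.0719,.262],83.4)
```

```text
[0.59834744 0.07057531 0.26235166] 83.27308249411105 [-0.49323794  0.05651056 -3.87606963] [ 0.005657   -0.03665325  0.00441703] 0.40824099499847055
shift mm [ 1.1 -0.8  0.4] turn -0.12 q6 0.19
```

View pics/w6.png

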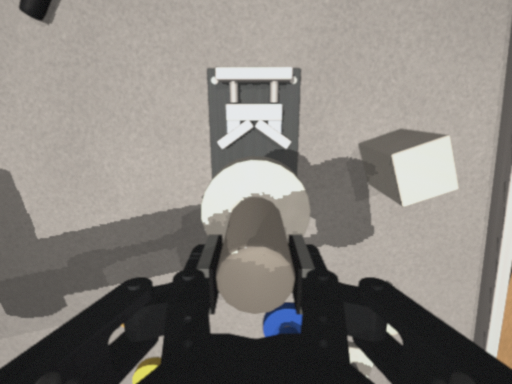

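The lamp hangs upright (tube top at (255,280), foot at (255,205)) and the V jaw is visible at (254,130). I'll lower it to about 50 mm and compare again.

move_arm:
  steps:
    - [0.5,-0.5,10,0,20]
    - [1,-0.8,35,0,20]
    - [1,-0.8,65,0,20]
    - [1,-0.8,95,0,20]
    - [1,-0.8,118,0,20]
    - [1,-0.8,132,0,20]
    - [1,-0.8,139,0,20]
    - [1,-0.8,140,0,20]
    - [1,-0.8,140,0,20]
    - [1,-0.8,140,0,20]
    - [1,-0.8,140,0,20]

```text
time: 9.0
tool_pos: [0.5989, 0.0728, 0.1238]
tcp_rot: [2.345, 2.088, 0.003]
wrist_force: [-1.1, -0.9, -4.5]
width: 0.41
```

Run:
```python
from h import *
p,Rm,s=pose(); print(p,yawof(Rm),s['wrist_force'],s['torque'],s['width'])
c=cap('wrist','w7');cap('scene','s7');plan([.5978,.0719,.123],83.4)
b=cv2.imread('pics/w7.png'); cv2.imwrite('pics/w7z.png',cv2.resize(b[20:320,150:360],None,fx=2.5,fy=2.5,interpolation=cv2.INTER_CUBIC)[:600])
b=cv2.imread('pics/s7.png'); cv2.imwrite('pics/s7z.png',cv2.resize(b[130:260,230:360],None,fx=4.5,fy=4.5,interpolation=cv2.INTER_CUBIC))
```

```text
[0.59885427 0.07276749 0.12376496] 83.34482089472709 [-1.07877678 -0.85872375 -4.45336014] [-0.01667648  0.00832764  0.00953042] 0.410230385943089
shift mm [-0.9 -0.5  0.3] turn -0.05 q6 0.2
```

View pics/w7z.png

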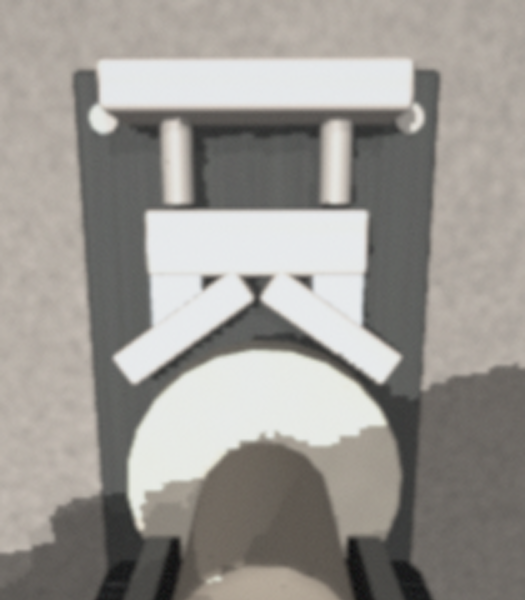

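View pics/s7z.png

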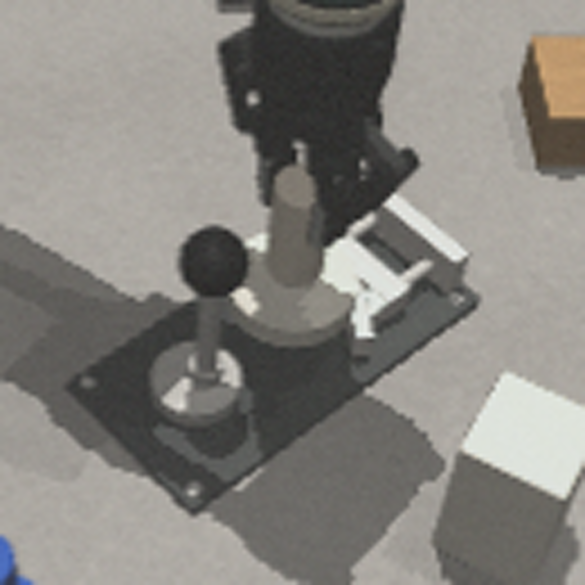

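Run:
```python
from h import *
c=load('w7'); z=lambda a: np.array(a)/2.5+[150,20]-.3
def fit(P):
    A=np.c_[2*P[:,:2],np.ones(len(P))]; s=np.linalg.lstsq(A,(P[:,:2]**2).sum(1),rcond=None)[0]; return s[:2],np.sqrt(s[2]+s[:2]@s[:2])
f=fit(onplane(c,z([[127,470],[401,475],[264,349],[200,362],[155,404],[330,364],[378,408],[132,510]]),.069)); print('foot',f)
th=np.radians(83.38); y=np.array([np.cos(th),np.sin(th)]); ex=np.array([y[1],-y[0]]); M=np.array([ex,y]); m=np.array([.598,.074])
L=(onplane(c,z([[134,385],[255,299],[384,386],[260,299]]),.03)[:,:2]-m)@M.T*1000; print(L.round(1))
def line(a,b):
    d=b-a; d/=np.linalg.norm(d); n=np.array([d[1],-d[0]]); 
    if n[1]>0:n=-n
    return n,n@a,np.degrees(np.arctan2(d[1],d[0]))
n1,c1,a1=line(L[0],L[1]);n2,c2,a2=line(L[2],L[3]); s=np.linalg.solve([n1,n2],[c1+40,c2+40]); print(a1,a2,'seat local',s, m+M.T@s/1000)
p,Rm,_=pose(); print('foot local',(f[0]-m)@M.T*1000,'tcp local',(p[:2]-m)@M.T*1000)
# scene ball-based and screw
W=onplane(c,z([[103,119],[412,119]]),.009); print(W,((W[:,:2]-m)@M.T*1000))
```

```text
foot (array([0.5998356 , 0.07319232]), np.float64(0.03960560663632766))
[[-41.3  20.3]
 [ -0.9  48.6]
 [ 42.1  19.9]
 [  0.7  48.6]]
34.951682170092866 145.2603041436333 seat local [0.00431064 0.44454077] [0.59805553 0.07444108]
foot local [ 1.91647231 -0.59068444] tcp local [ 0.55611581 -1.20125174]
[[0.55966582 0.18411094 0.009     ]
 [0.66051743 0.17242102 0.009     ]] [[-50.77260606 104.95747617]
 [ 50.75424533 104.97205804]]
```

move_arm:
  steps:
    - [-0.5,-0.6,3,0,20]
    - [-0.9,-1.2,10,0,20]
    - [-0.9,-1.2,15,0,20]
    - [-0.9,-1.2,16,0,20]
    - [-0.9,-1.2,16,0,20]
    - [-0.9,-1.2,16,0,20]

```text
time: 9.7
tool_pos: [0.5966, 0.0719, 0.1062]
tcp_rot: [-2.347, -2.089, 0.0]
wrist_force: [0.4, 0.0, -3.0]
width: 0.411
```

Run:
```python
from h import *
p,Rm,s=pose(); print(p,yawof(Rm),s['wrist_force'],s['torque'],s['width'])
c=cap('wrist','w8')
b=cv2.imread('pics/w8.png'); cv2.imwrite('pics/w8z.png',cv2.resize(b[20:320,150:360],None,fx=2.5,fy=2.5,interpolation=cv2.INTER_CUBIC)[:600])
```

```text
[0.59657532 0.07190888 0.10619271] 83.34110057581226 [ 0.42530248  0.03608238 -3.04006626] [-0.01976191 -0.01419219 -0.04439196] 0.41119587940833585
```

View pics/w8z.png

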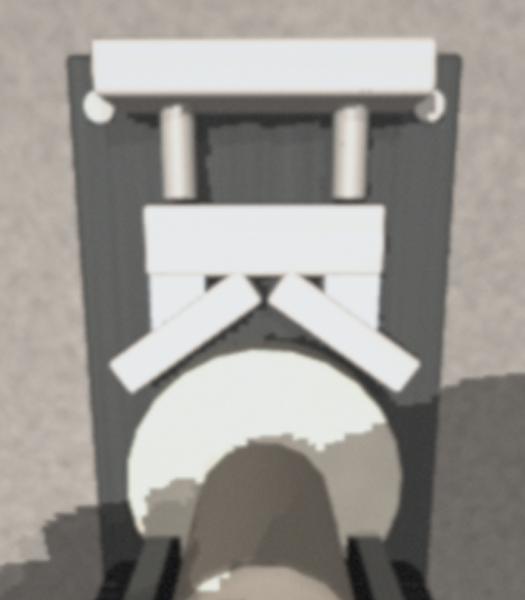

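Run:
```python
from h import *
c=load('w8'); z=lambda a: np.array(a)/2.5+[150,20]-.3
def fit(P):
    A=np.c_[2*P[:,:2],np.ones(len(P))]; s=np.linalg.lstsq(A,(P[:,:2]**2).sum(1),rcond=None)[0]; return s[:2],np.sqrt(s[2]+s[:2]@s[:2])
f=fit(onplane(c,z([[127,470],[401,475],[264,349],[200,362],[155,404],[330,364],[378,408],[132,510]]),.0514)); print('foot',f)
th=np.radians(83.38); y=np.array([np.cos(th),np.sin(th)]); ex=np.array([y[1],-y[0]]); M=np.array([ex,y]); m=np.array([.598,.074])
L=(onplane(c,z([[132,393],[263,301],[402,391],[268,300]]),.03)[:,:2]-m)@M.T*1000; print(L.round(1))
def line(a,b):
    d=b-a; d/=np.linalg.norm(d); n=np.array([d[1],-d[0]]); 
    if n[1]>0:n=-n
    return n,n@a,np.degrees(np.arctan2(d[1],d[0]))
n1,c1,a1=line(L[0],L[1]);n2,c2,a2=line(L[2],L[3]); s=np.linalg.solve([n1,n2],[c1+40,c2+40]); print(a1,a2,'seat local',s, m+M.T@s/1000)
p,Rm,_=pose(); print('foot local',(f[0]-m)@M.T*1000,'tcp local',(p[:2]-m)@M.T*1000)
```

```text
foot (array([0.59740159, 0.07232118]), np.float64(0.03961917616212885))
[[-41.3  20.5]
 [ -0.7  48.7]
 [ 42.3  21.1]
 [  0.8  48.9]]
34.719805464150824 146.18773261038453 seat local [0.61662908 0.90984121] [0.59871741 0.07483269]
foot local [-0.40088035 -1.73661134] tcp local [-1.03518026 -2.1903298 ]
```

move_arm:
  steps:
    - [0.2,0.3,3,0,20]
    - [0.4,0.6,8,0,20]
    - [0.4,0.6,13,0,20]
    - [0.4,0.6,17,0,20]
    - [0.4,0.6,20,0,20]
    - [0.4,0.6,22,0,20]
    - [0.4,0.6,22,0,20]
    - [0.4,0.6,22,0,20]

```text
time: 10.55
tool_pos: [0.5973, 0.0723, 0.0843]
tcp_rot: [2.347, 2.089, 0.0]
wrist_force: [-0.3, 0.0, -3.4]
width: 0.413
```

Run:
```python
from h import *
p,Rm,s=pose(); print(p,yawof(Rm),s['wrist_force'],s['torque'],s['width'])
c=cap('wrist','w9'); cap('scene','s9')
b=cv2.imread('pics/w9.png'); cv2.imwrite('pics/w9z.png',cv2.resize(b[20:320,150:360],None,fx=2.5,fy=2.5,interpolation=cv2.INTER_CUBIC)[:600])
b=cv2.imread('pics/s9.png'); cv2.imwrite('pics/s9z.png',cv2.resize(b[130:260,230:360],None,fx=4.5,fy=4.5,interpolation=cv2.INTER_CUBIC))
```

```text
[0.59726351 0.07226172 0.0843223 ] 83.34404668491273 [-2.93546323e-01  1.76133455e-03 -3.36486970e+00] [ 0.01865781 -0.05721332  0.02500198] 0.41325865268110595
```

View pics/w9z.png

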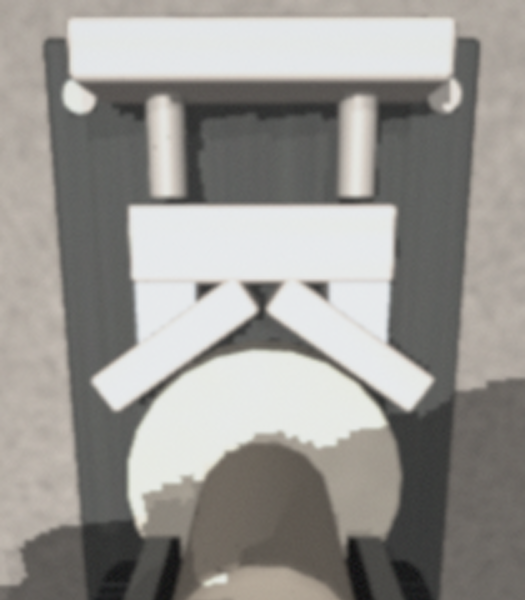

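View pics/s9z.png

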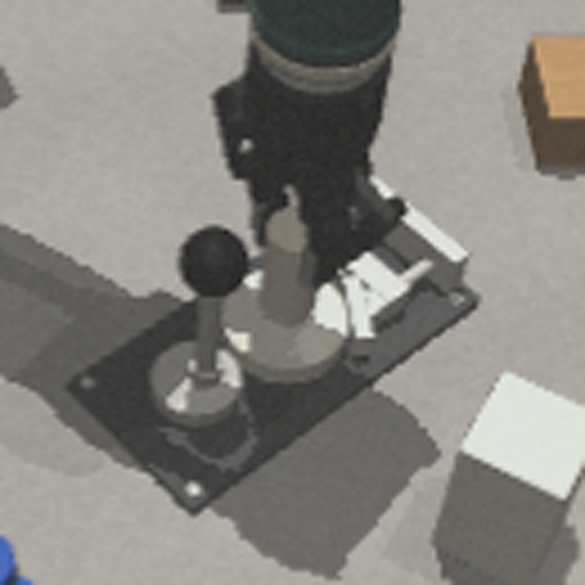

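The foot is centred in the V with no side force. I'll lower it the last 3 mm and check the load before releasing.

move_arm:
  steps:
    - [0,0,1,0,20]
    - [0,0,2,0,20]
    - [0,0,3,0,20]
    - [0,0,3.5,0,20]
    - [0,0,3.5,0,20]
    - [0,0,3.5,0,20]

```text
time: 11.25
tool_pos: [0.5971, 0.0722, 0.0808]
tcp_rot: [-2.347, -2.089, 0.0]
wrist_force: [-0.4, -0.1, -2.5]
width: 0.412
```

Run:
```python
from h import *
p,Rm,s=pose(); print(p,yawof(Rm),s['wrist_force'],s['torque'],s['width'])
```

```text
[0.59714252 0.07222567 0.0808378 ] 83.33883586887899 [-0.36689955 -0.13357227 -2.53525869] [0.01467829 0.06393486 0.055844  ] 0.41195962689818494
```

move_arm:
  steps:
    - [0,0,0.5,0,20]
    - [0,0,0.5,0,20]
    - [0,0,0.5,0,20]

```text
time: 11.55
tool_pos: [0.5973, 0.0722, 0.0808]
tcp_rot: [2.347, 2.089, 0.0]
wrist_force: [-2.4, -0.7, 2.2]
width: 0.407
```

move_arm:
  steps:
    - [0,0,0.5,0,20]
    - [0,0,0.5,0,20]
    - [0,0,0.5,0,20]

```text
time: 11.85
tool_pos: [0.5973, 0.0722, 0.0808]
tcp_rot: [2.347, 2.089, 0.0]
wrist_force: [-4.3, -0.1, 4.8]
width: 0.407
```

The lamp is standing on the plate: TCP at 80.8 mm, wrist load reversed to +4.8 N. Releasing now.

move_arm:
  steps:
    - [0,0,-0.5,0,30]
    - [0,0,-0.7,0,45]
    - [0,0,-0.7,0,60]
    - [0,0,-0.7,0,70]
    - [0,0,-0.7,0,75]
    - [0,0,-0.7,0,75]
    - [0,0,-0.7,0,75]

```text
time: 12.55
tool_pos: [0.5972, 0.0722, 0.0804]
tcp_rot: [2.347, 2.089, 0.0]
wrist_force: [0.4, -1.0, 1.3]
width: 0.749
```

Run:
```python
from h import *
p,Rm,s=pose(); print(p,yawof(Rm),s['wrist_force'],s['torque'],s['width'])
c=cap('wrist','w10'); cap('scene','s10')
```

```text
[0.59723563 0.07223528 0.0804396 ] 83.34454857234479 [ 0.44955671 -1.00180461  1.25552733] [ 0.01095704  0.01637552 -0.01004748] 0.7489147842403305
```

View pics/w10.png

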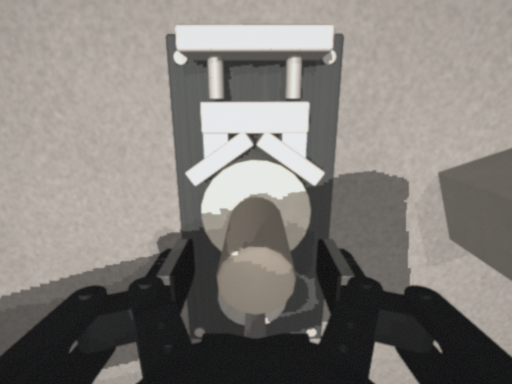

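The lamp stands upright in the V with the fingers clear. I'll rise and go to the knob.

Run:
```python
from h import *
plan([.590,.0062,.205],83.34+80)
```

```text
shift mm [ -66.4    0.5 -124.5] turn -80.0 q6 0.2
```

move_arm:
  steps:
    - [0,0,-8,0,75]
    - [0,0,-25,0,75]
    - [0,0,-60,0,75]
    - [0,0,-95,0,75]
    - [-5,0,-120,-8,75]
    - [-25,0,-125,-16,75]
    - [-45,0,-125,-24,75]
    - [-60,0.5,-125,-32,75]
    - [-66.4,0.5,-125,-40,75]
    - [-66.4,0.5,-125,-48,75]
    - [-66.4,0.5,-125,-56,75]
    - [-66.4,0.5,-125,-64,75]
    - [-66.4,0.5,-125,-72,75]
    - [-66.4,0.5,-125,-80,75]
    - [-66.4,0.5,-125,-80,75]
    - [-66.4,0.5,-125,-80,75]
    - [-66.4,0.5,-125,-80,75]

```text
time: 14.35
tool_pos: [0.59, 0.0063, 0.2058]
tcp_rot: [0.458, 3.108, 0.0]
wrist_force: [-0.2, -0.1, 0.3]
width: 0.748
```

Run:
```python
from h import *
p,Rm,s=pose(); print(p,yawof(Rm),s['q'],s['wrist_force'],s['torque'],s['width'])
c=cap('wrist','w11'); cap('scene','s11')
plan([.590,.0062,.1145])
b=cv2.imread('pics/s11.png'); cv2.imwrite('pics/s11z.png',cv2.resize(b[130:260,230:360],None,fx=4.5,fy=4.5,interpolation=cv2.INTER_CUBIC))
```

```text
[0.59002023 0.00625613 0.20576495] 163.2145655451228 [-3.16092605e-02  1.21837587e-01  1.81988365e+00  2.80658977e-09
  1.19954218e+00 -1.30944450e+00] [-0.22855466 -0.09036989  0.28525691] [0.03154239 0.06110571 0.03206581] 0.7484464858078408
shift mm [-0.  -0.  91.1] turn 0 q6 -1.31
```

View pics/w11.png

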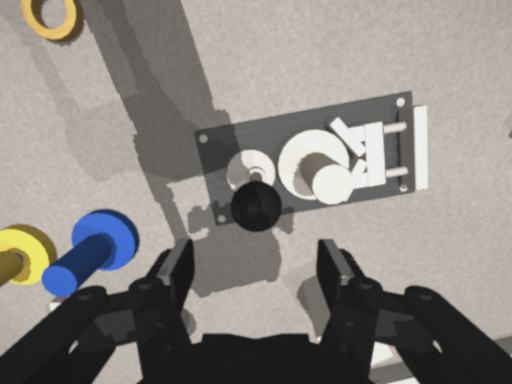

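View pics/s11z.png

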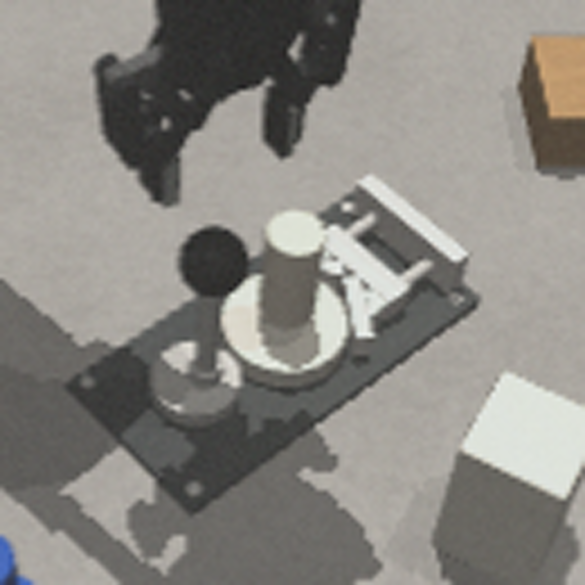

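Run:
```python
from m import *
c=load('w11'); p=c['pixels'].astype(int); m=sub((p.max(2)<50).astype(np.uint8),225,290,178,236); b=big(m)
print(cv2.minEnclosingCircle(b),cv2.boundingRect(b)); print(onplane(c,[cv2.minEnclosingCircle(b)[0],[256,206]],.135))
```

```text
((255.4870147705078, 206.29220581054688), 25.414287567138672) (231, 181, 50, 50)
[[0.59040372 0.00686466 0.135     ]
 [0.59028879 0.00731621 0.135     ]]
```

move_arm:
  steps:
    - [0,0,10,0,62]
    - [0,0,30,0,62]
    - [0,0,42,0,62]
    - [0,0,45,0,62]
    - [0,0,45,0,62]

```text
time: 14.95
tool_pos: [0.5893, 0.0063, 0.1593]
tcp_rot: [-0.455, -3.106, 0.0]
wrist_force: [0.5, -0.0, -0.7]
width: 0.621
```

move_arm:
  steps:
    - [0,0.3,8,0,62]
    - [0,0.3,20,0,62]
    - [0,0.3,33,0,62]
    - [0,0.3,42,0,62]
    - [0,0.3,45,0,62]
    - [0,0.3,45,0,62]
    - [0,0.3,45,0,62]

```text
time: 15.65
tool_pos: [0.5903, 0.0065, 0.1156]
tcp_rot: [0.455, 3.108, 0.0]
wrist_force: [-0.4, 0.2, 0.3]
width: 0.618
```

Run:
```python
from h import *
p,Rm,s=pose(); print(p,yawof(Rm),s['wrist_force'],s['torque'],s['width'])
c=cap('wrist','w12'); plan([.590,.0065,.1145])
cap('scene','s12');b=cv2.imread('pics/s12.png'); cv2.imwrite('pics/s12z.png',cv2.resize(b[130:260,230:360],None,fx=4.5,fy=4.5,interpolation=cv2.INTER_CUBIC))
```

```text
[0.59029262 0.00653002 0.11564713] 163.3426308755009 [-0.40465815  0.16957262  0.32600832] [-0.017185   -0.04302422  0.00082801] 0.6180700430782033
shift mm [ 0.5 -0.1  1.5] turn 0 q6 -1.31
```

View pics/w12.png

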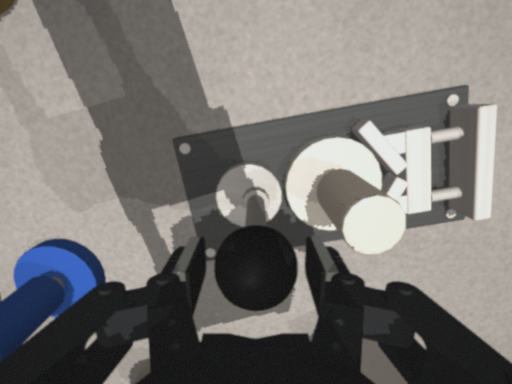

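View pics/s12z.png

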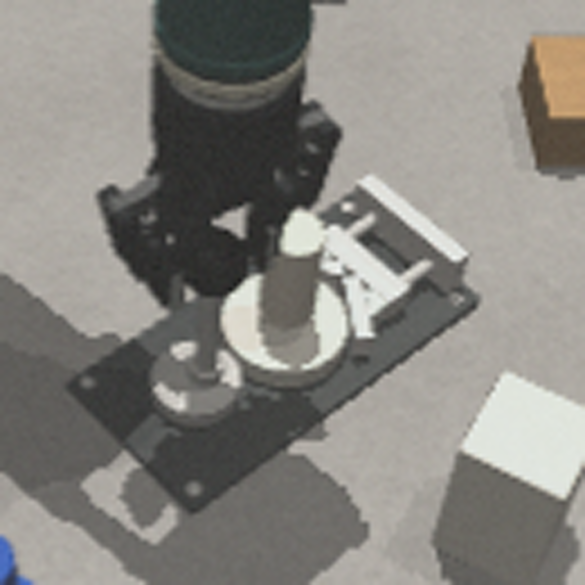

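The ball at (257,267) sits between the fingers, which are clear of the lamp. I'll grip at 40 N.

move_arm:
  steps:
    - [0.3,0,1.2,0,55]
    - [0.3,0,1.2,0,45]
    - [0.3,0,1.2,0,30]
    - [0.3,0,1.2,0,30]
    - [0.3,0,1.2,0,30]
    - [0.3,0,1.2,0,30]
  newtons: 40

```text
time: 16.35
tool_pos: [0.5901, 0.0068, 0.1149]
tcp_rot: [0.455, 3.108, 0.001]
wrist_force: [-0.8, 1.6, 4.9]
width: 0.449
```

```bash
cat > fl.py <<'E'
from h import *
p,Rm,s=pose(); print(p.round(4),round(yawof(Rm),2),'q6',round(s['q'][5],3),'F',s['wrist_force'].round(2),'T',s['torque'].round(3),'jt',s['joint_torque'].round(3)[[0,3,4,5]],round(s['width'],3))
E
python3 fl.py; python3 fl.py
python3 - <<'E'
from h import *
T=[]
for i in range(3):
    bot.read_camera('top'); T.append(bot.read_state()['torque'][2])
print(T)
E
```

```text
[0.5901 0.0068 0.1149] 163.34 q6 -1.311 F [-0.83  1.6   4.88] T [ 0.43   0.189 -0.045] jt [-0.961 -0.578 -0.407 -0.031] 0.449
[0.5901 0.0068 0.1149] 163.34 q6 -1.311 F [-0.83  1.6   4.88] T [ 0.43   0.189 -0.045] jt [-0.961 -0.578 -0.407 -0.031] 0.449
[np.float64(-0.006641943882991538), np.float64(0.008283991921707097), np.float64(-0.02261054208226232)]
```

move_arm:
  steps:
    - [0,0,0,2,30]
    - [0,0,0,4,30]
    - [0,0,0,6,30]
    - [0,0,0,8,30]
    - [0,0,0,10,30]
    - [0,0,0,12,30]
    - [0,0,0,14,30]
    - [0,0,0,16,30]
    - [0,0,0,18,30]
    - [0,0,0,20,30]
    - [0,0,0,20,30]
    - [0,0,0,20,30]

```text
time: 17.7
tool_pos: [0.59, 0.0066, 0.1149]
tcp_rot: [0.988, 2.982, 0.0]
wrist_force: [-1.9, 1.2, 6.1]
width: 0.445
```

```bash
cat > fl.py <<'E'
from h import *
T=[];J=[];F=[]
for i in range(5):
    s=bot.read_state(); T.append(s['torque']);J.append(s['joint_torque'][5]);F.append(s['wrist_force']); 
    if i<4: bot.read_camera('top')
p,Rm,s=pose(); T=np.array(T)
print(round(s['time'],2),p.round(4),'yaw',round(yawof(Rm),2),'q6',round(s['q'][5],3),'F',np.mean(F,0).round(2),'T',T.mean(0).round(3),'Tz',T[:,2].round(3),'J6',np.round(J,3),round(s['width'],3))
E
python3 fl.py
```

```text
17.9 [0.5901 0.0066 0.1149] yaw 143.34 q6 -0.962 F [-1.87  1.08  6.11] T [ 0.251  0.196 -0.074] Tz [-0.052 -0.088 -0.085 -0.074 -0.071] J6 [-0.067 -0.071 -0.071 -0.071 -0.071] 0.444
```

move_arm:
  steps:
    - [0,0,0,1.5,30]
    - [0,0,0,3,30]
    - [0,0,0,4.5,30]
    - [0,0,0,6,30]
    - [0,0,0,7.5,30]
    - [0,0,0,9,30]
    - [0,0,0,10.5,30]
    - [0,0,0,12,30]

```text
time: 18.7
tool_pos: [0.59, 0.0065, 0.1149]
tcp_rot: [1.295, 2.862, -0.0]
wrist_force: [-1.3, 1.0, 5.5]
width: 0.449
```

```bash
python3 fl.py
python3 - <<'E'
from h import *
cap('wrist','w13')
E
```

```text
18.9 [0.59   0.0065 0.1149] yaw 131.34 q6 -0.753 F [-1.87  0.47  5.58] T [0.219 0.179 0.018] Tz [ 0.152  0.001  0.017 -0.064 -0.014] J6 [-0.128  0.098  0.115  0.    -0.026] 0.445
```

View pics/w13.png

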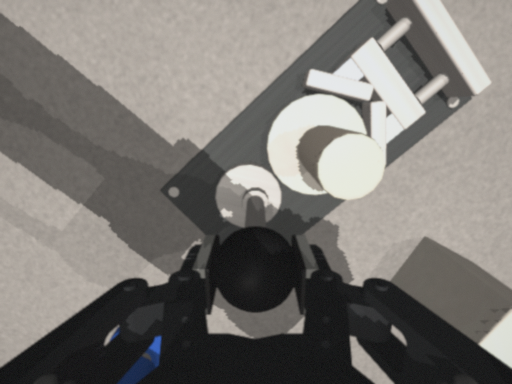

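Create r.py:
```python
from h import *
s=bot.read_state(); Rm=R.from_rotvec(s['tcp_rot']).as_matrix()
print(round(s['time'],2),'turned',round(163.34-yawof(Rm),2),'Tz',s['torque'][2].round(3),'J6',s['joint_torque'][5].round(3),'F',s['wrist_force'].round(1),'w',round(s['width'],3),'xy',s['tool_pos'].round(4))
```

```text
(no output)
```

move_arm:
  steps:
    - [0,0,0,1.5,30]
    - [0,0,0,3,30]
    - [0,0,0,4.5,30]
    - [0,0,0,6,30]

```text
time: 19.35
tool_pos: [0.5899, 0.0065, 0.1149]
tcp_rot: [1.443, 2.79, -0.0]
wrist_force: [-1.8, 1.6, 5.2]
width: 0.447
```

```bash
python3 r.py
```

```text
19.35 turned 38.03 Tz 0.158 J6 -0.128 F [-1.8  1.6  5.2] w 0.447 xy [0.5899 0.0065 0.1149]
```

move_arm:
  steps:
    - [0,0,0,1.5,30]
    - [0,0,0,3,30]
    - [0,0,0,4.5,30]
    - [0,0,0,6,30]

```text
time: 19.75
tool_pos: [0.5899, 0.0065, 0.1149]
tcp_rot: [1.587, 2.711, -0.0]
wrist_force: [-2.3, 0.3, 5.9]
width: 0.448
```

```bash
python3 r.py
```

```text
19.75 turned 44.02 Tz 0.153 J6 -0.127 F [-2.3  0.3  5.9] w 0.448 xy [0.5899 0.0065 0.1149]
```

move_arm:
  steps:
    - [0,0,0,1.5,30]
    - [0,0,0,3,30]
    - [0,0,0,4.5,30]
    - [0,0,0,6,30]

```text
time: 20.15
tool_pos: [0.5898, 0.0064, 0.115]
tcp_rot: [1.726, 2.624, -0.0]
wrist_force: [-1.9, 0.1, 4.8]
width: 0.447
```

```bash
python3 r.py
```

```text
20.15 turned 50.02 Tz 0.169 J6 -0.098 F [-1.9  0.1  4.8] w 0.447 xy [0.5898 0.0064 0.115 ]
```

move_arm:
  steps:
    - [0,0,0,1.5,30]
    - [0,0,0,3,30]
    - [0,0,0,4.5,30]

```text
time: 20.45
tool_pos: [0.5898, 0.0064, 0.1149]
tcp_rot: [1.828, 2.554, -0.001]
wrist_force: [-3.7, 1.1, 6.6]
width: 0.445
```

```bash
python3 r.py
```

```text
20.45 turned 54.52 Tz 0.128 J6 -0.098 F [-3.7  1.1  6.6] w 0.445 xy [0.5898 0.0064 0.1149]
```

move_arm:
  steps:
    - [0,0,0,1.5,30]
    - [0,0,0,3,30]
    - [0,0,0,4.5,30]

```text
time: 20.75
tool_pos: [0.5897, 0.0064, 0.1149]
tcp_rot: [1.927, 2.481, -0.001]
wrist_force: [-3.3, 1.4, 6.0]
width: 0.442
```

```bash
python3 r.py
```

```text
20.75 turned 59.02 Tz 0.165 J6 -0.097 F [-3.3  1.4  6. ] w 0.442 xy [0.5897 0.0064 0.1149]
```

move_arm:
  steps:
    - [0,0,0,1.5,30]
    - [0,0,0,3,30]
    - [0,0,0,4.5,30]

```text
time: 21.05
tool_pos: [0.5897, 0.0063, 0.115]
tcp_rot: [2.023, 2.403, -0.001]
wrist_force: [-2.6, 0.6, 6.4]
width: 0.445
```

```bash
python3 r.py; python3 -c "
from h import *
cap('top','t14')
b=cv2.imread('pics/t14.png')
cv2.imwrite('pics/t14z.png',cv2.resize(b[165:275,165:365],None,fx=4,fy=4,interpolation=cv2.INTER_CUBIC))
cap('wrist','w14')"
```

```text
21.05 turned 63.51 Tz 0.267 J6 -0.014 F [-2.6  0.6  6.4] w 0.445 xy [0.5897 0.0063 0.115 ]
```

View pics/w14.png

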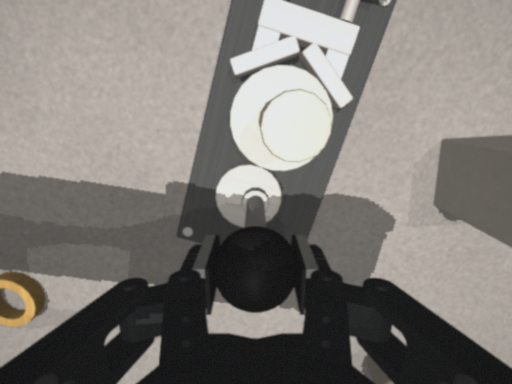

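The torque has risen from about 0.155 to 0.267 at 63.5° of turn, so the jaw is met. The foot touches the V on both sides in the picture. I'll continue in small steps.

move_arm:
  steps:
    - [0,0,0,1.5,30]
    - [0,0,0,3,30]

```text
time: 21.35
tool_pos: [0.5896, 0.0064, 0.1149]
tcp_rot: [2.085, 2.35, -0.001]
wrist_force: [-2.9, -0.3, 7.3]
width: 0.447
```

```bash
python3 r.py
```

```text
21.35 turned 66.49 Tz 0.311 J6 0.027 F [-2.9 -0.3  7.3] w 0.447 xy [0.5896 0.0064 0.1149]
```

move_arm:
  steps:
    - [0,0,0,1.5,30]
    - [0,0,0,3,30]

```text
time: 21.55
tool_pos: [0.5896, 0.0063, 0.1149]
tcp_rot: [2.145, 2.295, -0.001]
wrist_force: [-2.9, 1.1, 6.8]
width: 0.447
```

```bash
python3 r.py
```

```text
21.55 turned 69.49 Tz 0.409 J6 0.085 F [-2.9  1.1  6.8] w 0.447 xy [0.5896 0.0063 0.1149]
```

```bash
python3 fl.py; python3 fl.py | tail -c 200
```

```text
21.75 [0.5896 0.0064 0.1149] yaw 93.89 q6 -0.098 F [-3.01  0.32  6.75] T [0.05  0.375 0.207] Tz [0.409 0.221 0.173 0.105 0.125] J6 [0.085 0.295 0.309 0.195 0.169] 0.444
21.95 [0.5896 0.0064 0.1149] yaw 93.88 q6 -0.098 F [-3.27  0.28  6.93] T [0.04  0.323 0.156] Tz [0.125 0.17  0.138 0.211 0.138] J6 [0.169 0.165 0.166 0.166 0.166] 0.449
```

A free and a clamped reading taken the same way differ by a steady 0.195 N m. At 0.011 to 0.015 N m per newton that is about 13 to 18 N, so I'm stopping here and letting go.

move_arm:
  steps:
    - [0,0,0,0,45]
    - [0,0,0,0,55]
    - [0,0,0,0,65]
    - [0,0,0,0,70]
    - [0,0,0,0,70]
    - [0,0,0,0,70]

```text
time: 22.55
tool_pos: [0.5897, 0.0065, 0.114]
tcp_rot: [-2.146, -2.294, 0.0]
wrist_force: [0.3, -0.3, 0.2]
width: 0.695
```

```bash
python3 r.py
```

```text
22.55 turned 69.5 Tz 0.042 J6 0.0 F [ 0.3 -0.3  0.2] w 0.695 xy [0.5897 0.0065 0.114 ]
```

move_arm:
  steps:
    - [0,0,-5,0,70]
    - [0,0,-20,0,70]
    - [0,0,-50,0,70]
    - [0,0,-85,0,70]
    - [0,0,-115,0,70]
    - [0,0,-130,0,70]
    - [0,0,-130,0,70]
    - [0,0,-130,0,70]
    - [0,0,-130,0,70]

```text
time: 23.45
tool_pos: [0.5885, 0.0066, 0.242]
tcp_rot: [-2.144, -2.293, 0.004]
wrist_force: [-0.3, 0.5, 0.7]
width: 0.698
```

```bash
python3 r.py
python3 - <<'E'
from h import *
cap('wrist','w15'); cap('scene','s15')
b=cv2.imread('pics/s15.png'); cv2.imwrite('pics/s15z.png',cv2.resize(b[130:260,230:360],None,fx=4.5,fy=4.5,interpolation=cv2.INTER_CUBIC))
E
```

```text
23.45 turned 69.5 Tz 0.004 J6 -0.0 F [-0.3  0.5  0.7] w 0.698 xy [0.5885 0.0066 0.242 ]
```

View pics/w15.png

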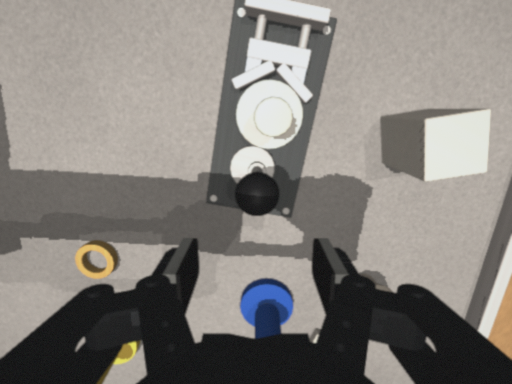

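View pics/s15.png

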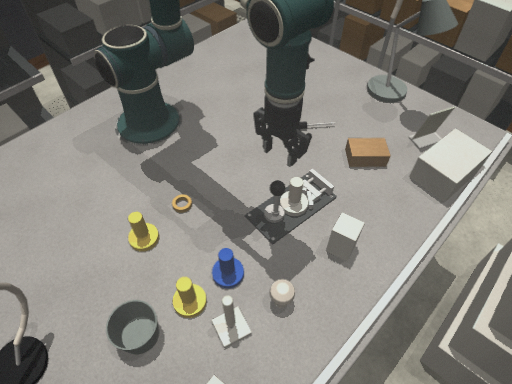

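View pics/s15z.png

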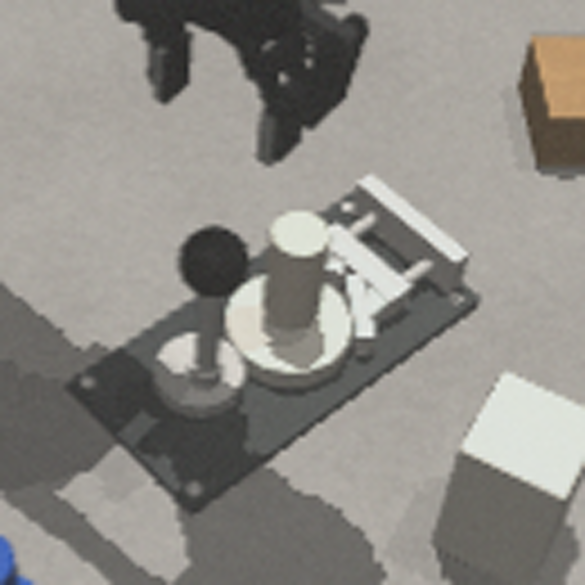

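The lamp stands upright between the V and the cam, at (269,114) in the wrist view. The gripper is clear and the other goods look where they were. One position check before handing in.

Run:
```python
from h import *
c=load('w15'); a=onplane(c,[[273,116.5]],.112)[0]; b=onplane(c,[[269.5,114]],.026)[0]
print(a,b,'tube-seat',a[:2]-[.598,.0742],'foot-seat',b[:2]-[.598,.0742]); print(bydepth(c,[[273,116]]))
bot.finish_job()
```

```text
[0.60037546 0.07409075 0.112     ] [0.60096091 0.07484856 0.026     ] tube-seat [ 0.00237546 -0.00010925] foot-seat [0.00296091 0.00064856]
[[0.60033175 0.07453065 0.11211106]]
the job is handed in; nothing more can be done
```

I stood the round-footed white lamp in the clamp, let go of it, then turned the ball knob 69.5° clockwise by feel. I let go of everything and handed the job in at about 24 s.

- **Clamping force:** I put it at about 13 to 18 N, around 15 N. Joint-6 torque at rest was a steady 0.195 N m higher than when the knob was still free. The wrist moment disagreed somewhat: it rose about 0.25 N m (17 to 23 N) while turning and 0.14 to 0.17 N m after the stop. It is noisier, at about ±0.03 N m. The stated 5 N per 0.1 rad would give only about 8 N for the 9° turned after first contact, so that figure disagrees too.
- **Lamp:** In the last picture it is upright, about 3 mm from the seat I measured. The depth reading puts its top at 112 mm, which matches it standing on the plate.
- **Robot and other goods:** The gripper is clear of everything and the wrist force is back near zero. By eye, the other goods in view look unmoved; I did not measure them or check the ones outside the picture.

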